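# Set the press roller level in its stand

### The job

Take the rubber roller from the sloping wooden drip rack and lay it gently (do not drop it) in the metal stand, with one axle end in each V-shaped saddle. One saddle is sprung, on a stiff sliding post that stands too high: push that saddle down until the roller sits level by itself when you let go. Leave the tape measure, the mallet and the small paint roller where they are.

Things in the scene. Friction and masses are not known exactly. Their poses are not given: they have to be found in the camera images.
- roller: Black rubber roller on a steel axle, about 0.4 to 0.85 kg. Barrel 120 mm long, 44 mm diameter; at each end the bare axle (16 mm diameter) sticks out 40 mm: 200 mm over all. Origin at its centre, y along its axle; both ends are alike. At first it lies on the drip rack, its axle tilted 0.38 rad (22 degrees) from level.
- rack: Wooden drip rack: a sloping board with two V cheeks, fixed. Origin on the bench under the roller, whose centre is 108 mm above it. The roller lies along the rack's y, its -y end low against a stop. The cheeks are 14 mm thick, centred 46 mm from the roller's centre along the axle: the middle 78 mm of the barrel is free at the sides; the board is 52 mm below the axle.
- stand: Painted steel stand, fixed to the bench: base plate 120 mm (x) by 260 mm (y), 12 mm thick. Origin at the centre of its underside; z up. The fixed saddle is at y = -76 mm and the sprung saddle at y = +76 mm; a seated roller lies along the stand's y axis.
- fixed_saddle: Rigid V saddle of the stand, 16 mm thick along y, opening upwards at 90 degrees. Origin = centre of the axle when seated in its V, 110 mm above the bench. The V rises to 8.7 mm above the origin, where it is 40 mm wide; flat ears at that height reach to x = +-55 mm. The saddles' inner faces are 136 mm apart: the barrel has 8 mm to spare at either end.
- sprung_saddle: The other V saddle, same shape and axes, on a spring on the sliding post; origin = centre of the axle when seated in its V. At first 14 to 28 mm higher than the fixed one. The spring (700 N/m, 20 mm travel, 1.5 N preload beyond the saddle's weight) sinks 0 to 4 mm under the roller alone, and rises again by 8 to 13 mm when let go after a push that has moved the post.
- tape: Tape measure, 66 x 40 x 58 mm, between rack and stand. Leave alone.
- mallet: Rubber mallet lying beyond the work, 280 mm long. Leave alone.
- paint_roller: Small white paint roller with a wooden handle lying near the robot, about 180 mm long, 44 mm high. Leave alone.
- post: Stiff sliding post under the spring, 26 x 14 mm, moving vertically in the stand's sleeve. It slides down only once the spring is about 13 mm in (some 11 N on the saddle, roller included) and stays where it is left. Pushed too far, it comes up again if an ear of the sprung saddle (16 mm thick) is gripped and pulled up. 
- ear_a (a point): Middle of the flat top of the sprung saddle's ear on the stand's -x side (42 mm from the V): a good place to push down. It moves with the saddle.
- ear_b (a point): Middle of the flat top of the sprung saddle's ear on the stand's +x side (42 mm from the V): a good place to push down. It moves with the saddle.
Things that resemble listed ones, but are neither listed nor needed, are in the scene too. Leave any orange look-alike of the roller alone.

How it is judged:
By the outcome, as a careful person would: the job done as asked, in the order asked, and still so for the second after the job is handed in, with the robot touching nothing.
It also fails if it takes over 67 s, if anything falls off the work surface, if the arm or the gripper's body presses on something with over 40 N, if the wrist force passes 120 N, or if a joint passes its speed limit or range.

### The arm

A 6-joint arm with a two-finger parallel gripper is mounted at the origin on the work surface. World frame = base frame: x ahead of the robot, y to its left, z up, the work surface at z = 0. Lengths are in m, angles in rad, forces in N, time in s.
With the tool pointing down it reaches from about 0.3 to 0.875 m from the base axis. Payload 6.4 kg.
Tool frame: the origin (TCP) lies between the finger pads; the fingertips stand 8 mm ahead of it and the grasp point (between the pads) lies 11 mm behind it; z points along the fingers, x is the direction in which the jaws open and shut, and the axes are right-handed (so a half turn about z gives the same grasp; the last joint's range is limited). The gripper opens to 85 mm and grips with 20 to 120 N. Pads are 22 mm wide; open, the fingers measure 114 mm over their backs; the gripper's body (76 mm by 85 mm) begins 54 mm behind the grasp point. The pads swing forward as they close: fully open they stand 13 mm farther back than shut.
Start: joints at [0.959, 0.181, 1.607, -0, 1.354, -0.206], TCP at [0.227, 0.528, 0.239] pointing down, gripper open.
Joint ranges: [-2.99, 2.99], [-0.89, 2.07], [0.3, 2.58], [-1.14, 4.28], [0, 2.63], [-3.12, 3.12]. Speed limits (rad/s): [2.57, 2.57, 3.01, 3.14, 3.14, 3.14].

### API

Orientations are given as a unit quaternion [w, x, y, z].
In Python, from bench import ctrl gives the robot as it stands.
- The arm moves only by the tool drive_tool, never from a script. Its argument "commands" is a list of rows, each an object of numbers: "gripper": the closure, from 0 (fully open) to 1 (shut); "dx", "dy", "dz": the shift along the tool's x, y, z in cm; "turn": the turn about the tool's z in degrees. A call has 1 to 20 rows; each row is the pose to reach, as a shift and turn from the pose commanded when the call began, along the tool's axes at that moment; what a row does not reach only later rows make up. A row lasts 1/8 s, in which the tool goes at most 62.5 mm and 10.7 degrees, less where a joint would pass 70% of its speed; a pose out of reach is approached as far as the arm can. A call with a gripper value outside its range is refused whole. The fingers move at their own pace and stop on an object; the grip force is fixed at half the most. Time passes only in rows, so rows that repeat a pose let the fingers close. It gives the time, the measured TCP pose, the force and the opening at its end, in the units of the state.
- ctrl.get_obs(): the state, without advancing time (a new reading comes with each control period).
- ctrl.camera(name): name is "scene" or "top" or "wrist"; returns a dict with "image" (384x512x3 uint8, red, green, blue), "mtx" (3x3 intrinsics, pixels), "k1" (the pictures are not rectified: a ray, as slopes to the right and down, at radius r is drawn at 1 + k1 r^2 times it, then the intrinsics apply), "R" (3x3) and "t" (3): a world point X has camera coordinates R X + t. Camera axes: x right, y down, z forward; pixel columns grow to the right and rows downward; lengths in m; the calibration is good to about 2 mm. A picture is of the moment at which its call begins. There is no depth.
- ctrl.hand_in(): hands the job in, once; it reports no verdict.
The state is a dict: "time_s": time; "q": joint angles; "dq": joint speeds; "joint_efforts": joint torques, N m; "eef_pos": TCP position; "eef_rot": TCP orientation; "wrist_force": force on the tool from outside, world axes, zero at the start; "torque": the same for the moment, N m; "opening": opening from 0.0 (shut) to 1.0 (fully open).
Only numpy, scipy, OpenCV 4.12 (cv2) and the standard library are available. Lean on these libraries where they do the work, as an engineer would, in place of code of your own. Each camera call takes 0.05 s, during which the arm holds its last target.

## Working session

There is one attempt and no reset: what is moved stays moved. The work goes in short steps, Python scripts to look and compute and a tool call to move; the robot and the scene stay as the last step left them, time stands still between calls to the robot, and variables do not carry over. Pictures are saved under pics/ and viewed, and the job is handed in when it is done.

Besides the shell and the picture viewer there is one more tool, called after "Call:" by a JSON object that holds its "op" and its "data", one argument or row to a line. drive_tool: Moves the arm, as the interface text tells. Its arguments: {"type":"object","properties":{"commands":{"type":"array","items":{"type":"object","properties":{"gripper":{"type":"number"},"dx":{"type":"number"},"dy":{"type":"number"},"dz":{"type":"number"},"turn":{"type":"number"}}}}},"required":["commands"]}

```bash
mkdir -p pics; ls
cat > h.py <<'E'
import numpy as np, cv2
from bench import ctrl
def snap(name,fn,crop=None,scale=1):
    c=ctrl.camera(name); im=c["image"][:,:,::-1].copy()
    np.savez("pics/"+fn+".npz",**{k:np.array(c[k]) for k in("mtx","k1","R","t")},image=im)
    cv2.imwrite("pics/"+fn+".png",im); return c
def crop(fn,x0,y0,x1,y1,s,out):
    im=cv2.imread("pics/"+fn+".png")[y0:y1,x0:x1]
    cv2.imwrite("pics/"+out+".png",cv2.resize(im,None,fx=s,fy=s,interpolation=cv2.INTER_CUBIC))
def load(fn): return np.load("pics/"+fn+".npz")
def ray(c,uv):
    m=c["mtx"];k=float(c["k1"])
    p=cv2.undistortPoints(np.array([[uv]],float),m,np.array([k,0,0,0.])).ravel()
    R=c["R"];t=c["t"];return -R.T@t, R.T@np.array([p[0],p[1],1.])
def onz(c,uv,z):
    o,d=ray(c,uv);return o+d*(z-o[2])/d[2]
def tri(obs):
    A=np.zeros((3,3));b=np.zeros(3);L=[]
    for c,uv in obs:
        o,d=ray(c,uv);d=d/np.linalg.norm(d);P=np.eye(3)-np.outer(d,d);A+=P;b+=P@o;L.append((o,d))
    X=np.linalg.solve(A,b)
    return X,[np.linalg.norm(np.cross(X-o,d)) for o,d in L]
def proj(c,X):
    X=np.atleast_2d(X)
    p,_=cv2.projectPoints(X.astype(float),cv2.Rodrigues(c["R"])[0],c["t"],c["mtx"],np.array([float(c["k1"]),0,0,0]))
    return p[:,0]
E
python3 - <<'E'
from h import *
for n in("scene","top","wrist"): c=snap(n,n+"0"); print(n,c["k1"],c["mtx"][0,0],(-c["R"].T@c["t"]).round(3))
o=ctrl.get_obs();print(o)
E
```

```text
pics
scene -0.12572126195655633 372.3336874826132 [ 1.209 -0.264  0.574]
top -0.04170198392963567 357.7544247397678 [0.399 0.011 0.878]
wrist -0.037907849718215744 299.89991870740704 [0.167 0.555 0.374]
{'time_s': 0.15, 'q': array([ 9.58704067e-01,  1.81383022e-01,  1.60775676e+00, -2.70932763e-05,
        1.35377249e+00, -2.06284938e-01]), 'dq': array([ 0.00150414, -0.00124392, -0.00363052,  0.00134746,  0.00055836,
       -0.00034322]), 'joint_efforts': array([ 1.06598261e-03, -4.45259750e+01, -3.51697111e+01, -1.98924022e-04,
        5.82052147e-03, -7.79922652e-05]), 'eef_pos': array([0.22673849, 0.52797655, 0.2385944 ]), 'eef_rot': array([ 2.54715646e-04,  8.35091210e-01,  5.50111111e-01, -6.08808508e-04]), 'wrist_force': array([-0.21990448,  1.11306959,  0.61148083]), 'torque': array([-0.03159277, -0.03078446,  0.05526313]), 'opening': 1.0042746650747396}
```

View pics/scene0.png

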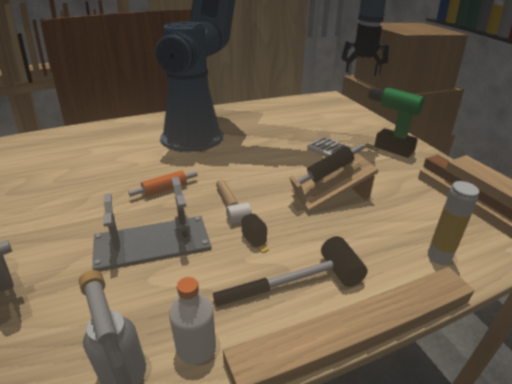

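View pics/top0.png

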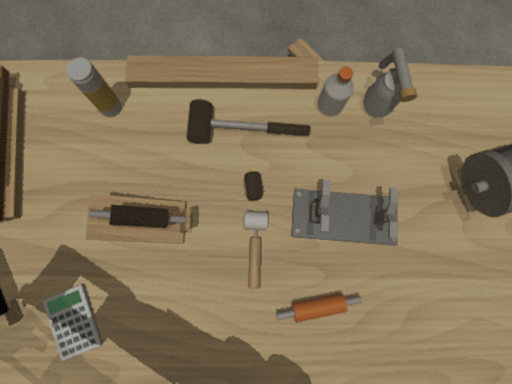

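View pics/wrist0.png

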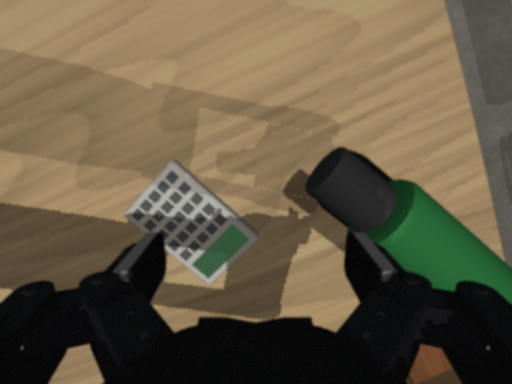

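The scene view shows the rack at about (335,180) and the stand at about (150,240). In the top view the roller is at about (138,216) and the stand plate at about (345,216). The tape, the paint roller and an orange look-alike lie between and near them. I'll enlarge these areas.

Run:
```python
from h import *
crop("top0",80,185,200,250,6,"c1");crop("top0",285,175,405,250,6,"c2");crop("scene0",80,160,220,275,5,"c3");crop("scene0",280,130,385,215,7,"c4")
```

```text
(no output)
```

View pics/c1.png

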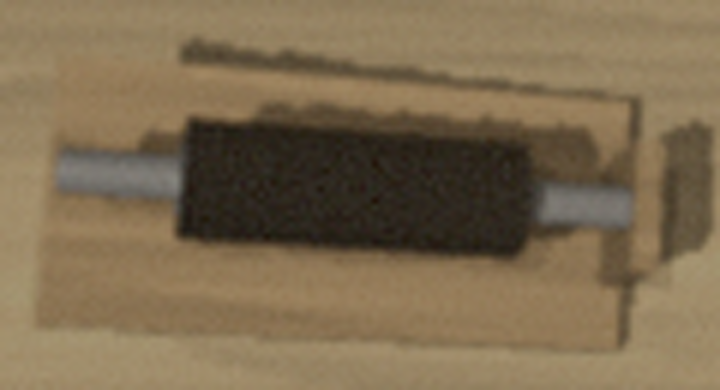

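View pics/c2.png

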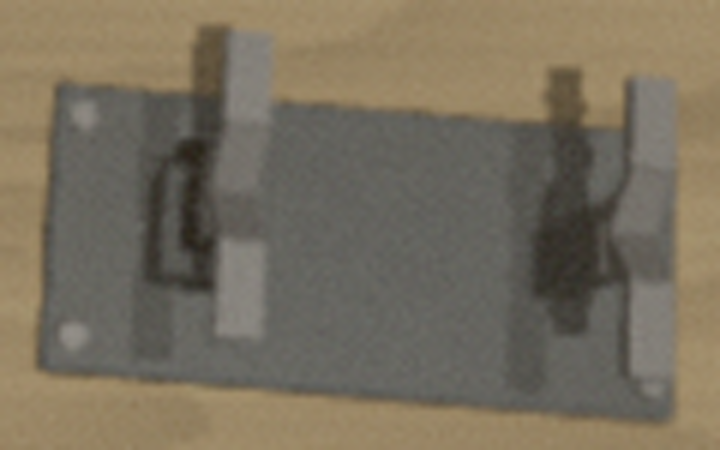

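View pics/c3.png

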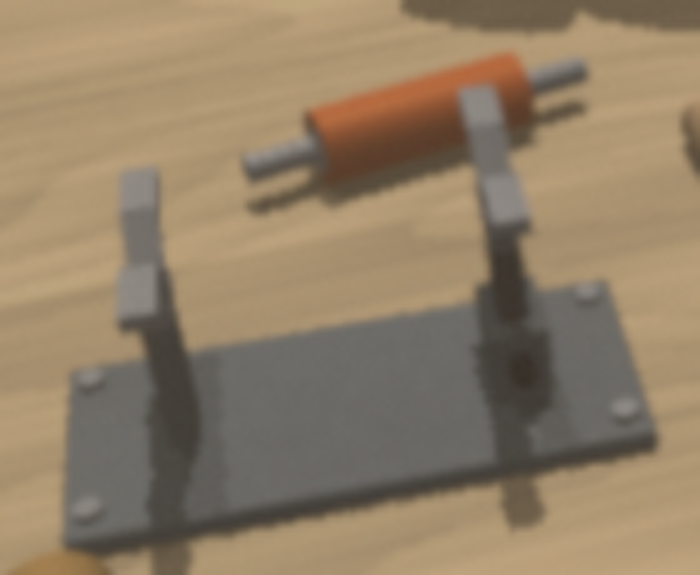

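View pics/c4.png

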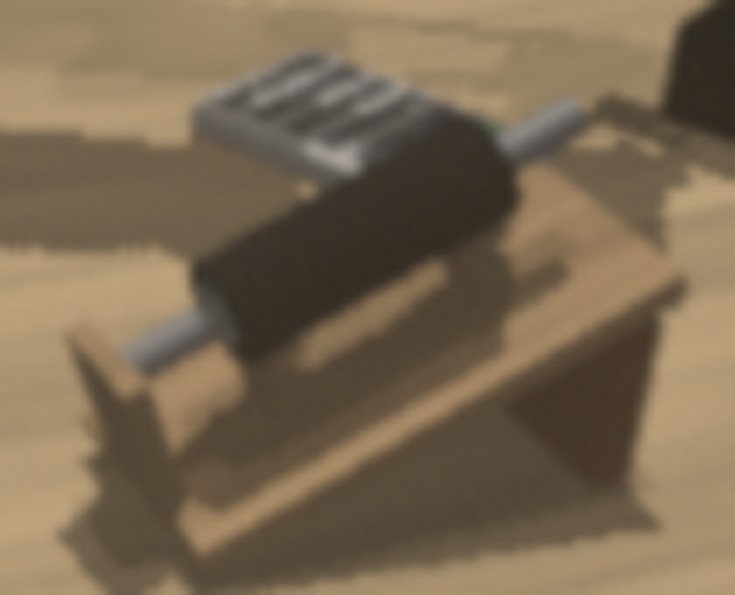

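Run:
```python
from h import *
from scipy.optimize import least_squares
T=load("top0");S=load("scene0")
c1=lambda u,v:(80+u/6,185+v/6); c2=lambda u,v:(285+u/6,175+v/6); c3=lambda u,v:(80+u/5,160+v/5); c4=lambda u,v:(280+u/7,130+v/7)
def P(p,s,tau):
    x,y,z,ps=p; return np.array([x,y,z])+s*np.array([-np.sin(ps)*np.cos(tau),np.cos(ps)*np.cos(tau),np.sin(tau)])
print("ends",tri([(T,c1(57,170)),(S,c4(583,112))]),tri([(T,c1(632,205)),(S,c4(130,358))]))
obs=[(T,.1,c1(57,170)),(T,-.1,c1(632,205)),(T,.06,c1(183,178)),(T,-.06,c1(528,198)),(S,.1,c4(581,112)),(S,-.1,c4(130,358))]
f=lambda p:np.concatenate([proj(c,P(p,s,.38))[0]-np.array(uv) for c,s,uv in obs])
r=least_squares(f,[.4,.3,.108,0]);print("roller",r.x,r.fun.round(1))
# stand
def W(p,X):
    X=np.array(X,float);c,s=np.cos(p[2]),np.sin(p[2]);return np.array([p[0]+c*X[0]-s*X[1],p[1]+s*X[0]+c*X[1],X[2]])
zt=.012
ob=[(T,(.06,.13,zt),c2(58,84)),(T,(-.06,.13,zt),c2(40,368)),(T,(-.06,-.13,zt),c2(672,416)),
(S,(.06,-.13,zt),c3(65,535)),(S,(.06,.13,zt),c3(655,435)),(S,(-.06,.13,zt),c3(605,283)),(S,(-.06,-.13,zt),c3(72,370)),
# fixed saddle ears tops centre of outer edge
(T,(.055,-.076,.1187),c2(651,77)),(T,(-.055,-.076,.1187),c2(652,378)),
(S,(-.055,-.076,.1187),c3(140,172)),(S,(.055,-.076,.1187),c3(136,318))]
f=lambda p:np.concatenate([proj(c,W(p,X))[0]-np.array(uv) for c,X,uv in ob])
r=least_squares(f,[.4,-.2,0]);print("stand",r.x);print(r.fun.reshape(-1,2).round(1));p=r.x
sp=[(T,.055,c2(250,32)),(T,-.055,c2(240,338)),(S,-.055,c3(476,90)),(S,.055,c3(506,228))]
g=lambda h:np.concatenate([proj(c,W(p,(x,.076,.1187+h[0])))[0]-np.array(uv) for c,x,uv in sp])
r=least_squares(g,[.02]);print("h",r.x,r.fun.reshape(-1,2).round(1))
print(W(p,(0,-.076,.11)),W(p,(0,.076,.11+r.x[0])))
```

```text
ends (array([0.50855062, 0.34256716, 0.14269972]), [np.float64(0.0027381540413412946), np.float64(0.0027381540413412776)]) (array([0.50713757, 0.15368939, 0.07391408]), [np.float64(0.0032661339272231182), np.float64(0.00326613392722302)])
roller [ 0.50723492  0.24590851  0.10809945 -0.00877142] [ 0.  -0.6 -0.8 -0.1 -0.7 -0.6 -1.2 -0.1 -1.8 -0.4 -1.7  1.1]
stand [ 0.52468879 -0.2296724  -0.07903045]
[[-0.8 -1.3]
 [-0.9 -0.5]
 [ 0.1  0.5]
 [-1.4  1.2]
 [ 0.3 -1.4]
 [-0.1 -1.8]
 [-1.1 -0.8]
 [-0.1 -0.6]
 [-0.9 -0.7]
 [-0.7 -1.2]
 [-0.4 -0.8]]
h [0.01273563] [[-0.8 -0.4]
 [-1.5 -0.6]
 [-0.5  0.1]
 [ 0.8 -0.6]]
[ 0.51868872 -0.30543518  0.11      ] [ 0.53068885 -0.15390962  0.12273563]
```

```bash
cat > fit.py <<'E'
from h import *
from scipy.optimize import least_squares
T=load("top0");S=load("scene0")
k=lambda a,b,s:(lambda u,v:(a+(u+.5)/s-.5,b+(v+.5)/s-.5))
c1=k(80,185,6);c2=k(285,175,6);c3=k(80,160,5);c4=k(280,130,7)
def P(p,s,tau):
    x,y,z,ps=p; return np.array([x,y,z])+s*np.array([-np.sin(ps)*np.cos(tau),np.cos(ps)*np.cos(tau),np.sin(tau)])
def W(p,X):
    X=np.array(X,float);c,s=np.cos(p[2]),np.sin(p[2]);return np.array([p[0]+c*X[0]-s*X[1],p[1]+s*X[0]+c*X[1],X[2]])
zt=.012
ob=[(T,(.06,.13,zt),c2(58,84)),(T,(-.06,.13,zt),c2(40,368)),(T,(-.06,-.13,zt),c2(672,416)),
(S,(.06,-.13,zt),c3(65,535)),(S,(.06,.13,zt),c3(655,435)),(S,(-.06,.13,zt),c3(605,283)),(S,(-.06,-.13,zt),c3(72,370)),
(T,(.055,-.076,.1187),c2(651,77)),(T,(-.055,-.076,.1187),c2(652,378)),
(S,(-.055,-.076,.1187),c3(140,172)),(S,(.055,-.076,.1187),c3(136,318))]
sp=[(T,.055,c2(250,32)),(T,-.055,c2(240,338)),(S,-.055,c3(476,90)),(S,.055,c3(506,228))]
if __name__=="__main__":
  obs=[(T,.1,c1(57,170)),(T,-.1,c1(632,205)),(T,.06,c1(183,178)),(T,-.06,c1(528,198)),(S,.1,c4(581,112)),(S,-.1,c4(130,358))]
  f=lambda p:np.concatenate([proj(c,P(p,s,.38))[0]-np.array(uv) for c,s,uv in obs])
  r=least_squares(f,[.4,.3,.108,0]);print("roller",r.x,r.fun.round(1))
  f=lambda p:np.concatenate([proj(c,W(p,X))[0]-np.array(uv) for c,X,uv in ob])
  r=least_squares(f,[.4,-.2,0]);print("stand",r.x);print(r.fun.reshape(-1,2).round(1).tolist());p=r.x
  g=lambda h:np.concatenate([proj(c,W(p,(x,.076,.1187+h[0])))[0]-np.array(uv) for c,x,uv in sp])
  r=least_squares(g,[.02]);print("h",r.x,r.fun.reshape(-1,2).round(1).tolist())
  print(W(p,(0,-.076,.11)),W(p,(0,.076,.11+r.x[0])))
E
python3 fit.py
```

```text
roller [ 0.50763146  0.24582455  0.10993057 -0.0079456 ] [ 0.1 -0.4 -0.5 -0.  -0.5 -0.4 -0.9 -0.  -1.2 -0.5 -1.2  1. ]
stand [ 0.52480749 -0.22965476 -0.07969692]
[[-0.3, -1.0], [-0.5, -0.1], [0.5, 0.9], [-1.0, 1.6], [0.7, -0.9], [0.4, -1.4], [-0.7, -0.3], [0.3, -0.2], [-0.5, -0.4], [-0.3, -0.8], [0.0, -0.4]]
h [0.01376764] [[-0.2, -0.2], [-1.0, -0.3], [-0.1, 0.2], [1.2, -0.5]]
[ 0.51875693 -0.30541353  0.11      ] [ 0.53085805 -0.15389599  0.12376764]
```

Call:
{"op": "drive_tool", "data": {
  "commands": [
    {"dx": -4,"dy": 9,"dz": -2,"turn": 10},
    {"dx": -7,"dy": 18,"dz": -2,"turn": 20},
    {"dx": -11,"dy": 27,"dz": -2,"turn": 30},
    {"dx": -14.8,"dy": 37,"dz": -2,"turn": 40},
    {"dx": -14.8,"dy": 37,"dz": -2,"turn": 50},
    {"dx": -14.8,"dy": 37,"dz": -2,"turn": 60},
    {"dx": -14.8,"dy": 37,"dz": -2,"turn": 67.2},
    {"dx": -14.8,"dy": 37,"dz": -2,"turn": 67.2},
    {"dx": -14.8,"dy": 37,"dz": -2,"turn": 67.2},
    {"dx": -14.8,"dy": 37,"dz": -2,"turn": 67.2}
  ]
}}

```text
invalid input at $.commands[0]: expected keys gripper, dx, dy, dz, turn
```

Call:
{"op": "drive_tool", "data": {
  "commands": [
    {"gripper": 0,"dx": -4,"dy": 9,"dz": -2,"turn": 10},
    {"gripper": 0,"dx": -7,"dy": 18,"dz": -2,"turn": 20},
    {"gripper": 0,"dx": -11,"dy": 27,"dz": -2,"turn": 30},
    {"gripper": 0,"dx": -14.8,"dy": 37,"dz": -2,"turn": 40},
    {"gripper": 0,"dx": -14.8,"dy": 37,"dz": -2,"turn": 50},
    {"gripper": 0,"dx": -14.8,"dy": 37,"dz": -2,"turn": 60},
    {"gripper": 0,"dx": -14.8,"dy": 37,"dz": -2,"turn": 67.2},
    {"gripper": 0,"dx": -14.8,"dy": 37,"dz": -2,"turn": 67.2},
    {"gripper": 0,"dx": -14.8,"dy": 37,"dz": -2,"turn": 67.2},
    {"gripper": 0,"dx": -14.8,"dy": 37,"dz": -2,"turn": 67.2}
  ]
}}

```text
time_s: 1.4
eef_pos: [0.5076, 0.2473, 0.2592]
eef_rot: [-0.0, 1.0, -0.003, -0.0]
wrist_force: [-0.9, 0.9, -0.1]
opening: 1.007
```

Run:
```python
from h import *
snap("wrist","w1");print(ctrl.get_obs())
```

```text
{'time_s': 1.45, 'q': array([2.43040886e-01, 1.41298584e-01, 1.61108185e+00, 1.20538495e-04,
       1.38928761e+00, 2.48343308e-01]), 'dq': array([ 6.85318800e-05, -4.04414420e-05, -2.57823112e-03, -1.25502924e-03,
       -1.17526298e-04,  2.98501484e-03]), 'joint_efforts': array([-2.58777514e-01, -4.28002167e+01, -3.56193531e+01, -1.09491753e-02,
       -9.67181259e-04, -8.68031639e-03]), 'eef_pos': array([0.50769909, 0.24728485, 0.25932614]), 'eef_rot': array([-4.83297950e-05,  9.99996454e-01, -2.66208964e-03, -5.09824708e-05]), 'wrist_force': array([-1.01611227,  0.15178144,  0.11219902]), 'torque': array([-0.0015856 , -0.03610982,  0.03294859]), 'opening': 0.9972195568577565}
```

View pics/w1.png

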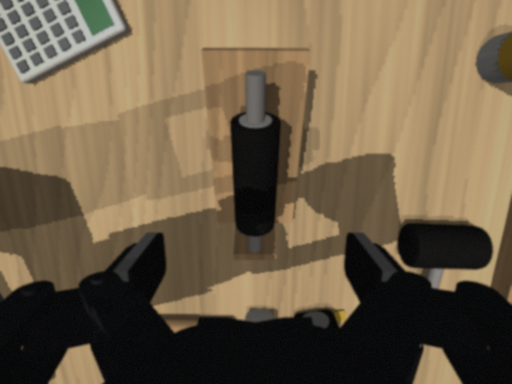

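The wrist picture shows the roller along column 255, from the high end at (256,72) to the low end at (255,250), between the open fingers. I'll check these points against the fit.

Run:
```python
from fit import *
w=load("w1");p=[.5076,.2458,.109,-.008]
for s in(.1,.06,0,-.06,-.1): print(s,proj(w,P(p,s,.38)).round(1))
print("tcp",proj(w,[.5077,.2473,.108]).round(1))
crop("w1",200,40,310,270,2.5,"w1c")
```

```text
0.1 [[254.5  75.1]]
0.06 [[254.4 122.4]]
0 [[254.2 179.3]]
-0.06 [[254.1 223.9]]
-0.1 [[254.  248.5]]
tcp [[254.3 177.6]]
```

View pics/w1c.png

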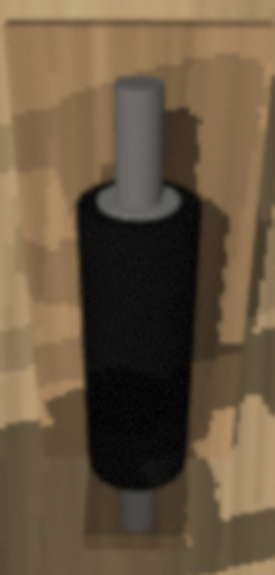

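Call:
{"op": "drive_tool", "data": {
  "commands": [
    {"gripper": 0,"dx": 0.1,"dy": 0,"dz": 5,"turn": 0.4},
    {"gripper": 0,"dx": 0.1,"dy": 0,"dz": 10,"turn": 0.4},
    {"gripper": 0,"dx": 0.1,"dy": 0,"dz": 14,"turn": 0.4},
    {"gripper": 0,"dx": 0.1,"dy": 0,"dz": 16.2,"turn": 0.4},
    {"gripper": 0,"dx": 0.1,"dy": 0,"dz": 16.2,"turn": 0.4},
    {"gripper": 0,"dx": 0.1,"dy": 0,"dz": 16.2,"turn": 0.4}
  ]
}}

```text
time_s: 2.2
eef_pos: [0.5101, 0.247, 0.0986]
eef_rot: [-0.0, 1.0, -0.007, 0.001]
wrist_force: [0.8, 0.9, 0.7]
opening: 0.998
```

Call:
{"op": "drive_tool", "data": {
  "commands": [
    {"gripper": 0.3,"dx": 0,"dy": 0,"dz": 0,"turn": 0},
    {"gripper": 0.4,"dx": 0,"dy": 0,"dz": 0,"turn": 0},
    {"gripper": 0.5,"dx": 0,"dy": 0,"dz": 0,"turn": 0},
    {"gripper": 0.7,"dx": 0,"dy": 0,"dz": 0,"turn": 0},
    {"gripper": 1,"dx": 0,"dy": 0,"dz": 0,"turn": 0},
    {"gripper": 1,"dx": 0,"dy": 0,"dz": 0,"turn": 0},
    {"gripper": 1,"dx": 0,"dy": 0,"dz": 0,"turn": 0},
    {"gripper": 1,"dx": 0,"dy": 0,"dz": 0,"turn": 0}
  ]
}}

```text
time_s: 3.2
eef_pos: [0.5077, 0.2465, 0.0983]
eef_rot: [0.0, 1.0, -0.007, -0.002]
wrist_force: [-10.0, -1.4, 11.4]
opening: 0.499
```

Call:
{"op": "drive_tool", "data": {
  "commands": [
    {"gripper": 1,"dx": 0,"dy": 0,"dz": -0.3,"turn": 0},
    {"gripper": 1,"dx": 0,"dy": 0,"dz": -1,"turn": 0},
    {"gripper": 1,"dx": 0,"dy": 0,"dz": -2,"turn": 0},
    {"gripper": 1,"dx": 0,"dy": 0,"dz": -4,"turn": 0},
    {"gripper": 1,"dx": 0,"dy": 0,"dz": -7,"turn": 0},
    {"gripper": 1,"dx": 0,"dy": 0,"dz": -11,"turn": 0},
    {"gripper": 1,"dx": 0,"dy": 0,"dz": -15,"turn": 0},
    {"gripper": 1,"dx": 0,"dy": 0,"dz": -17,"turn": 0},
    {"gripper": 1,"dx": 0,"dy": 0,"dz": -17,"turn": 0},
    {"gripper": 1,"dx": 0,"dy": 0,"dz": -17,"turn": 0}
  ]
}}

```text
time_s: 4.45
eef_pos: [0.5088, 0.246, 0.266]
eef_rot: [0.0, 1.0, -0.007, -0.001]
wrist_force: [-0.3, -0.4, -8.4]
opening: 0.495
```

Run:
```python
from h import *
snap("wrist","w2");snap("scene","s2");o=ctrl.get_obs();print(o["q"],o["eef_rot"],o["eef_pos"],o["wrist_force"],o["torque"])
crop("s2",260,60,420,200,4.5,"s2c")
```

```text
[ 2.40479855e-01  1.39243858e-01  1.60098779e+00 -4.31509675e-05
  1.40460645e+00  2.55385044e-01] [ 4.18837344e-04  9.99970940e-01 -7.44891195e-03 -1.56787871e-03] [0.50857289 0.24599162 0.26542678] [-0.44064065  0.1702394  -8.0409687 ] [-0.03617981  0.01789345  0.04388697]
```

View pics/s2c.png

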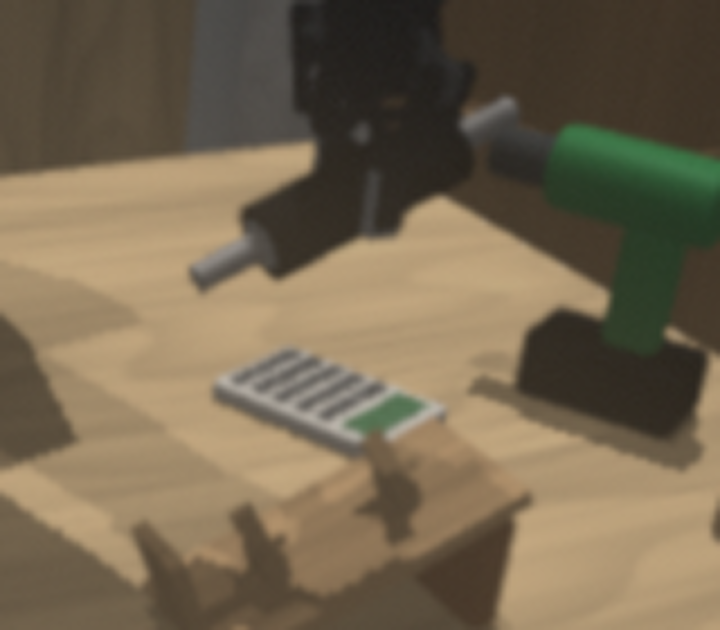

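View pics/w2.png

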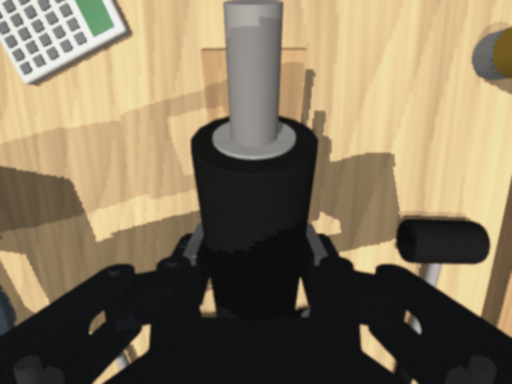

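The roller is lifted and still tilted. In the scene crop the low end is at (200,275) and the high end at (513,104). In the wrist view the barrel's high end is at (255,140). Next I'll fit how it sits in the grip.

Run:
```python
from fit import *
w=load("w2");s=load("s2");k2=k(260,60,4.5)
tcp=np.array([.5087,.246,.2657])
obs=[(s,.1,k2(513,104)),(s,-.1,k2(200,278)),(s,-.06,k2(260,246)),(w,.06,(254.5,139)),(w,.1,(253.5,8))]
f=lambda p:np.concatenate([proj(c,P(p[:4],q,p[4]))[0]-np.array(uv) for c,q,uv in obs])
r=least_squares(f,[.508,.246,.277,0,.38]);print(r.x,r.fun.round(1),r.x[:3]-tcp)
# stand axis prediction
p=[.5248,-.2297,-.0797]
print(W(p,(0,0,.11)))
```

```text
[ 0.50948737  0.2465191   0.27445429 -0.00754115  0.3852509 ] [-0.8  1.5 -0.9  0.8  0.2 -0.   0.   0.7 -0.  -0.7] [0.00078737 0.0005191  0.00875429]
[ 0.5248 -0.2297  0.11  ]
```

Call:
{"op": "drive_tool", "data": {
  "commands": [
    {"gripper": 1,"dx": -0.6,"dy": 2,"dz": 0,"turn": 0},
    {"gripper": 1,"dx": -2,"dy": 7,"dz": 0,"turn": 1},
    {"gripper": 1,"dx": -3.5,"dy": 13,"dz": 0,"turn": 2},
    {"gripper": 1,"dx": -5,"dy": 19,"dz": 0,"turn": 3},
    {"gripper": 1,"dx": -7,"dy": 25,"dz": 0,"turn": 3.7},
    {"gripper": 1,"dx": -8.5,"dy": 31,"dz": 0,"turn": 3.7},
    {"gripper": 1,"dx": -10,"dy": 37,"dz": 0,"turn": 3.7},
    {"gripper": 1,"dx": -11.5,"dy": 42,"dz": 0,"turn": 3.7},
    {"gripper": 1,"dx": -12.2,"dy": 44.8,"dz": 0,"turn": 3.7},
    {"gripper": 1,"dx": -12.2,"dy": 44.8,"dz": 0,"turn": 3.7},
    {"gripper": 1,"dx": -12.2,"dy": 44.8,"dz": 0,"turn": 3.7},
    {"gripper": 1,"dx": -12.2,"dy": 44.8,"dz": 0,"turn": 3.7}
  ]
}}

```text
time_s: 6.05
eef_pos: [0.3808, -0.199, 0.2671]
eef_rot: [-0.0, 0.999, -0.039, -0.0]
wrist_force: [0.1, -0.7, -7.6]
opening: 0.495
```

Run:
```python
from h import *
snap("wrist","w3");snap("scene","s3");o=ctrl.get_obs();print(o["q"],o["eef_rot"],o["eef_pos"],o["wrist_force"])
```

```text
[-7.59063911e-01 -1.85876068e-01  1.91576881e+00  6.15337498e-05
  1.41183892e+00 -6.81143004e-01] [-6.86736880e-05  9.99240945e-01 -3.89554665e-02 -3.22170478e-05] [ 0.38102412 -0.1990655   0.26722145] [ 0.57421635  0.82109845 -7.95375974]
```

View pics/w3.png

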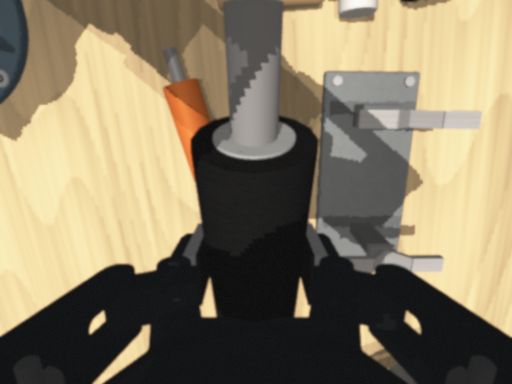

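View pics/s3.png

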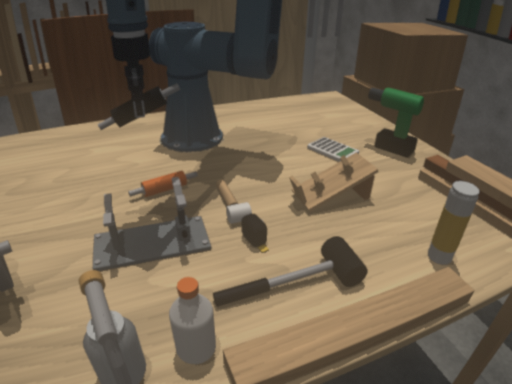

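The wrist picture shows the stand, with plate corners near (326,72) and (419,73), the sprung saddle along row 120 and the fixed one along row 263. I'll enlarge it and fit the stand again.

Run:
```python
from h import *
crop("w3",310,55,490,285,2.6*1,"w3c")
```

```text
(no output)
```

View pics/w3c.png

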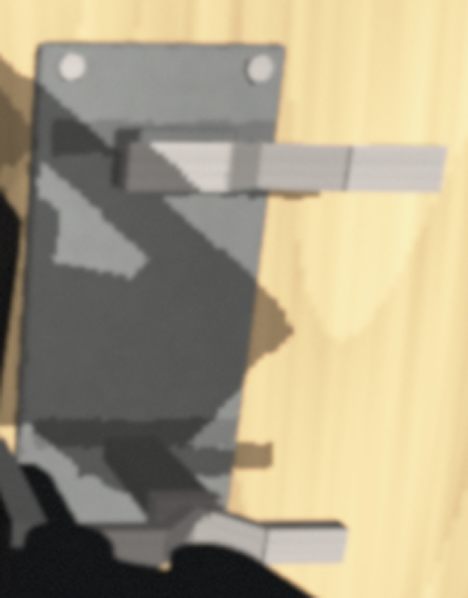

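```bash
cat > fit2.py <<'E'
from fit import *
w=load("w3");kw=k(310,55,2.6)
def run(wt=1.5,verbose=1):
  A=[(1,)+o for o in ob]+[(wt,w,(-.06,.13,.012),kw(40,44)),(wt,w,(.06,.13,.012),kw(284,46)),(wt,w,(.055,-.076,.1187),kw(346,543)),(wt,w,(.02,-.076,.1187),kw(265,544))]
  B=[(1,c,x,uv) for c,x,uv in sp]+[(wt,w,.055,kw(444,169)),(wt,w,.02,kw(348,168)),(wt,w,-.055,kw(130,167))]
  def f(p):
    a=[q*(proj(c,W(p,X))[0]-np.array(uv)) for q,c,X,uv in A]
    b=[q*(proj(c,W(p,(x,.076,.1187+p[3])))[0]-np.array(uv)) for q,c,x,uv in B]
    return np.concatenate(a+b)
  r=least_squares(f,[.52,-.23,-.08,.02],loss="soft_l1")
  print(wt,r.x.round(4));
  if verbose: print(r.fun.reshape(-1,2).round(1).tolist())
  return r.x
if __name__=="__main__":
  run();run(.01,0);run(20,0)
E
python3 fit2.py
```

```text
1.5 [ 0.5261 -0.2291 -0.074   0.0165]
[[-0.7, -1.2], [-0.6, -0.4], [0.4, 0.0], [-0.5, 2.2], [1.2, -0.8], [0.5, -1.3], [-0.6, 0.1], [-0.2, -1.0], [-0.7, -1.2], [-0.1, -0.4], [0.5, -0.0], [-0.4, -1.6], [2.8, -1.6], [0.3, 1.0], [-0.8, 1.2], [-0.4, -0.9], [-0.9, -0.9], [0.0, -0.7], [1.6, -1.5], [0.4, 0.5], [-1.0, 0.5], [-0.7, 0.5]]
0.01 [ 0.5247 -0.2301 -0.079   0.0136]
20 [ 0.5264 -0.2288 -0.0736  0.0167]
```

Call:
{"op": "drive_tool", "data": {
  "commands": [
    {"gripper": 1,"dx": 4,"dy": 0.5,"dz": 0,"turn": 0},
    {"gripper": 1,"dx": 9,"dy": 1.2,"dz": 0,"turn": 0},
    {"gripper": 1,"dx": 13,"dy": 1.9,"dz": 0,"turn": 0},
    {"gripper": 1,"dx": 14.6,"dy": 1.9,"dz": 1,"turn": 0},
    {"gripper": 1,"dx": 14.6,"dy": 1.9,"dz": 4,"turn": 0},
    {"gripper": 1,"dx": 14.6,"dy": 1.9,"dz": 7,"turn": 0},
    {"gripper": 1,"dx": 14.6,"dy": 1.9,"dz": 9,"turn": 0},
    {"gripper": 1,"dx": 14.6,"dy": 1.9,"dz": 9.7,"turn": 0},
    {"gripper": 1,"dx": 14.6,"dy": 1.9,"dz": 9.7,"turn": 0},
    {"gripper": 1,"dx": 14.6,"dy": 1.9,"dz": 9.7,"turn": 0}
  ]
}}

```text
time_s: 7.4
eef_pos: [0.5257, -0.2307, 0.1716]
eef_rot: [0.001, 0.999, -0.04, 0.001]
wrist_force: [0.4, -0.7, -7.3]
opening: 0.496
```

Run:
```python
from h import *
snap("wrist","w4");snap("scene","s4");snap("top","t4");o=ctrl.get_obs();print(o["eef_rot"],o["eef_pos"],o["wrist_force"])
crop("s4",70,110,230,280,3.5,"s4c");crop("t4",270,150,420,270,4,"t4c")
```

```text
[ 5.04273978e-04  9.99210871e-01 -3.97088279e-02  7.68536612e-04] [ 0.52542553 -0.23073742  0.17135399] [-1.21128536 -0.4055817  -7.12779678]
```

View pics/s4c.png

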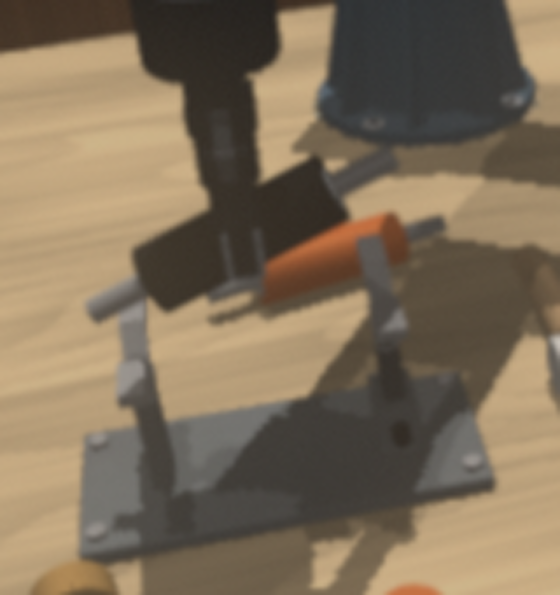

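View pics/w4.png

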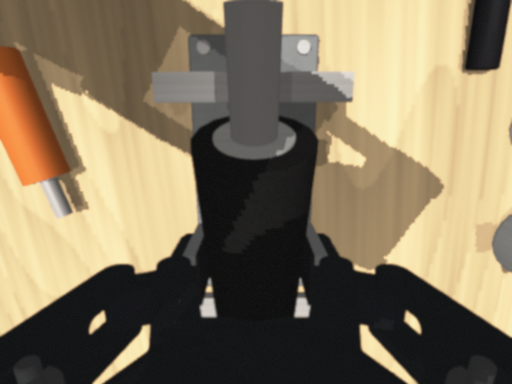

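The wrist view is symmetric: the sprung ears run from column 153 to 353, and the axle is at 253. Next, a check of the y position.

Run:
```python
from fit import *
w=load("w4")
for h in(.014,.017,.020):
  z=.1187+h
  a=onz(w,(353,86),z);b=onz(w,(153,87),z);print(h,a,b,np.linalg.norm(a-b),(a+b)/2)
p=[.5257,-.2293,-.076]
print(W(p,(0,.076,.1)),proj(w,W(p,(.055,.076,.1187+.016))),proj(w,W(p,(-.055,.076,.1187+.016))))
# roller
q=[.526,-.2302,.1803,-.078]
for s_ in(.06,.1): print(proj(w,P(q,s_,.385)))
```

```text
0.014 [ 0.5867648  -0.15671401  0.1327    ] [ 0.47586902 -0.14850108  0.1327    ] 0.1111994887743609 [ 0.53131691 -0.15260754  0.1327    ]
0.017 [ 0.58580219 -0.15683472  0.1357    ] [ 0.47681562 -0.14876319  0.1357    ] 0.10928504857008958 [ 0.53130891 -0.15279895  0.1357    ]
0.02 [ 0.58483958 -0.15695542  0.1387    ] [ 0.47776222 -0.14902529  0.1387    ] 0.10737060836581827 [ 0.5313009  -0.15299036  0.1387    ]
[ 0.53147044 -0.15351938  0.1       ] [[353.34294082  87.67994288]] [[153.42139905  88.24110752]]
[[254.82658454 139.74467297]]
[[254.93010896   7.0036847 ]]
```

View pics/t4c.png

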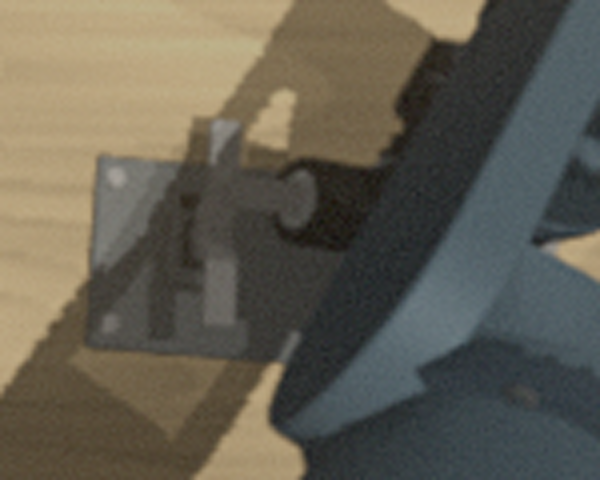

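Call:
{"op": "drive_tool", "data": {
  "commands": [
    {"gripper": 1,"dx": 0,"dy": -0.1,"dz": 1,"turn": 0},
    {"gripper": 1,"dx": 0,"dy": -0.1,"dz": 2,"turn": 0},
    {"gripper": 1,"dx": 0,"dy": -0.1,"dz": 3,"turn": 0},
    {"gripper": 1,"dx": 0,"dy": -0.1,"dz": 3.4,"turn": 0},
    {"gripper": 1,"dx": 0,"dy": -0.1,"dz": 3.6,"turn": 0},
    {"gripper": 1,"dx": 0,"dy": -0.1,"dz": 3.8,"turn": 0},
    {"gripper": 1,"dx": 0,"dy": -0.1,"dz": 3.8,"turn": 0}
  ]
}}

```text
time_s: 8.43
eef_pos: [0.5251, -0.2296, 0.1327]
eef_rot: [0.0, 0.999, -0.04, 0.0]
wrist_force: [-1.6, 0.4, -5.0]
opening: 0.497
```

Call:
{"op": "drive_tool", "data": {
  "commands": [
    {"gripper": 1,"dx": 0,"dy": 0,"dz": 0.1,"turn": 0},
    {"gripper": 1,"dx": 0,"dy": 0,"dz": 0.2,"turn": 0},
    {"gripper": 1,"dx": 0,"dy": 0,"dz": 0.3,"turn": 0},
    {"gripper": 1,"dx": 0,"dy": 0,"dz": 0.4,"turn": 0},
    {"gripper": 1,"dx": 0,"dy": 0,"dz": 0.4,"turn": 0}
  ]
}}

```text
time_s: 9.05
eef_pos: [0.5255, -0.2295, 0.1286]
eef_rot: [0.0, 0.999, -0.04, 0.001]
wrist_force: [-1.3, 2.6, 0.0]
opening: 0.497
```

Call:
{"op": "drive_tool", "data": {
  "commands": [
    {"gripper": 1,"dx": 0,"dy": 0,"dz": 0.1,"turn": 0},
    {"gripper": 1,"dx": 0,"dy": 0,"dz": 0.2,"turn": 0},
    {"gripper": 1,"dx": 0,"dy": 0,"dz": 0.3,"turn": 0},
    {"gripper": 1,"dx": 0,"dy": 0,"dz": 0.4,"turn": 0},
    {"gripper": 1,"dx": 0,"dy": 0,"dz": 0.5,"turn": 0},
    {"gripper": 1,"dx": 0,"dy": 0,"dz": 0.6,"turn": 0},
    {"gripper": 1,"dx": 0,"dy": 0,"dz": 0.6,"turn": 0}
  ]
}}

```text
time_s: 9.93
eef_pos: [0.5251, -0.2294, 0.1222]
eef_rot: [0.0, 0.999, -0.04, 0.0]
wrist_force: [2.9, 4.9, 0.1]
opening: 0.494
```

Run:
```python
from h import *
snap("scene","s5");o=ctrl.get_obs();print(o["eef_rot"],o["eef_pos"],o["wrist_force"],o["torque"])
crop("s5",70,110,230,280,3.5,"s5c")
```

```text
[ 4.52716317e-05  9.99214272e-01 -3.96335680e-02  1.28554270e-04] [ 0.52510762 -0.22941466  0.12226011] [2.00911937 4.09032822 0.04181099] [ 0.15472776 -0.38534837  0.17151503]
```

View pics/s5c.png

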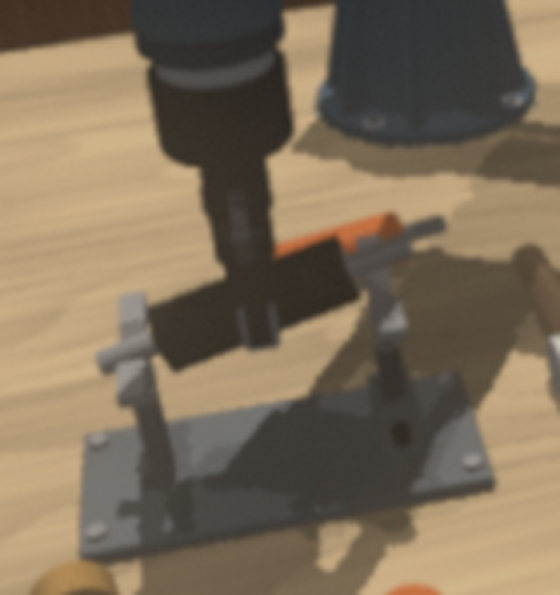

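It is pivoting as intended: the low axle is in the fixed V at about (130,355) and the high end is coming down. I'll keep lowering.

Call:
{"op": "drive_tool", "data": {
  "commands": [
    {"gripper": 1,"dx": 0,"dy": 0,"dz": 0.1,"turn": 0},
    {"gripper": 1,"dx": 0,"dy": 0,"dz": 0.2,"turn": 0},
    {"gripper": 1,"dx": 0,"dy": 0,"dz": 0.3,"turn": 0},
    {"gripper": 1,"dx": 0,"dy": 0,"dz": 0.4,"turn": 0},
    {"gripper": 1,"dx": 0,"dy": 0,"dz": 0.5,"turn": 0},
    {"gripper": 1,"dx": 0,"dy": 0,"dz": 0.6,"turn": 0},
    {"gripper": 1,"dx": 0,"dy": 0,"dz": 0.7,"turn": 0},
    {"gripper": 1,"dx": 0,"dy": 0,"dz": 0.8,"turn": 0},
    {"gripper": 1,"dx": 0,"dy": 0,"dz": 0.8,"turn": 0}
  ]
}}

```text
time_s: 11.1
eef_pos: [0.5249, -0.2291, 0.1141]
eef_rot: [-0.0, 0.999, -0.04, -0.0]
wrist_force: [2.1, 4.9, 0.7]
opening: 0.497
```

Run:
```python
from h import *
snap("scene","s6");o=ctrl.get_obs();print(o["eef_rot"],o["eef_pos"],o["wrist_force"],o["torque"])
crop("s6",70,110,230,280,3.5,"s6c")
```

```text
[-2.56617215e-04  9.99213512e-01 -3.96519264e-02 -1.26233383e-04] [ 0.52491345 -0.22908925  0.11408429] [2.11961712 5.60066894 0.36556398] [ 0.28398651 -0.30337563  0.1259872 ]
```

View pics/s6c.png

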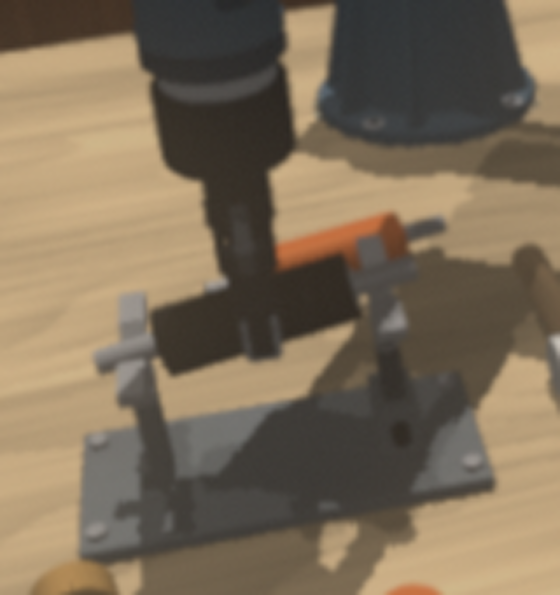

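Call:
{"op": "drive_tool", "data": {
  "commands": [
    {"gripper": 1,"dx": 0,"dy": 0,"dz": 0.1,"turn": 0},
    {"gripper": 1,"dx": 0,"dy": 0,"dz": 0.2,"turn": 0},
    {"gripper": 1,"dx": 0,"dy": 0,"dz": 0.3,"turn": 0},
    {"gripper": 1,"dx": 0,"dy": 0,"dz": 0.3,"turn": 0}
  ]
}}

```text
time_s: 11.65
eef_pos: [0.5248, -0.229, 0.1108]
eef_rot: [-0.0, 0.999, -0.04, -0.0]
wrist_force: [2.8, 5.2, -1.3]
opening: 0.496
```

Call:
{"op": "drive_tool", "data": {
  "commands": [
    {"gripper": 1,"dx": 0,"dy": 0,"dz": 0.1,"turn": 0},
    {"gripper": 1,"dx": 0,"dy": 0,"dz": 0.1,"turn": 0}
  ]
}}

```text
time_s: 11.9
eef_pos: [0.5249, -0.229, 0.11]
eef_rot: [-0.0, 0.999, -0.04, -0.0]
wrist_force: [1.8, 5.2, 0.0]
opening: 0.496
```

Run:
```python
from h import *
snap("scene","s7");snap("wrist","w7");o=ctrl.get_obs();print(o["eef_pos"],o["wrist_force"],o["torque"])
crop("s7",90,160,220,260,6,"s7c")
```

```text
[ 0.52487181 -0.22898283  0.11008606] [2.19555805 6.28055335 1.2954964 ] [ 0.25330454 -0.2563769   0.10767198]
```

View pics/s7c.png

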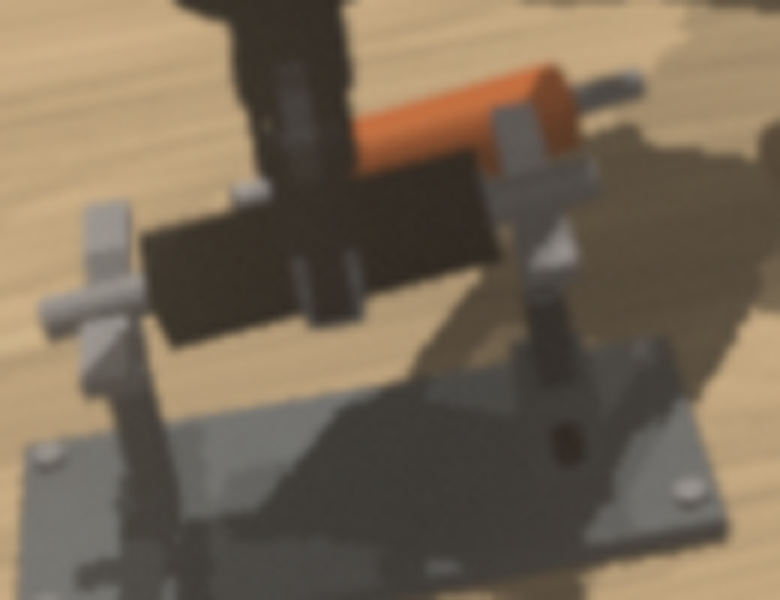

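View pics/w7.png

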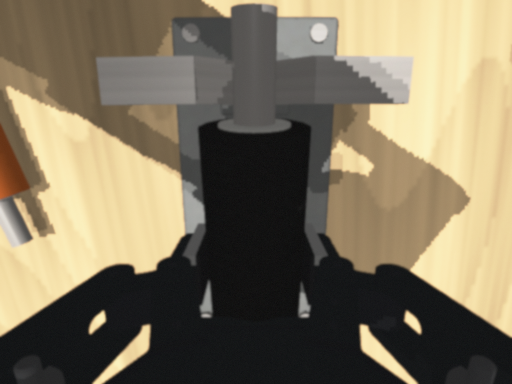

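Call:
{"op": "drive_tool", "data": {
  "commands": [
    {"gripper": 1,"dx": 0,"dy": 0,"dz": 0.1,"turn": 0},
    {"gripper": 1,"dx": 0,"dy": 0,"dz": 0.1,"turn": 0}
  ]
}}

```text
time_s: 12.25
eef_pos: [0.5249, -0.229, 0.109]
eef_rot: [-0.0, 0.999, -0.04, -0.0]
wrist_force: [2.6, 5.1, 0.0]
opening: 0.498
```

Call:
{"op": "drive_tool", "data": {
  "commands": [
    {"gripper": 1,"dx": 0,"dy": 0,"dz": 0.1,"turn": 0},
    {"gripper": 1,"dx": 0,"dy": 0,"dz": 0.1,"turn": 0}
  ]
}}

```text
time_s: 12.5
eef_pos: [0.525, -0.229, 0.1085]
eef_rot: [-0.0, 0.999, -0.04, -0.0]
wrist_force: [1.4, 6.2, 3.5]
opening: 0.495
```

Call:
{"op": "drive_tool", "data": {
  "commands": [
    {"gripper": 1,"dx": 0,"dy": 0,"dz": 0.1,"turn": 0},
    {"gripper": 1,"dx": 0,"dy": 0,"dz": 0.1,"turn": 0}
  ]
}}

```text
time_s: 12.75
eef_pos: [0.525, -0.229, 0.1077]
eef_rot: [-0.0, 0.999, -0.04, -0.0]
wrist_force: [0.1, 7.5, 4.3]
opening: 0.495
```

Run:
```python
from h import *
snap("scene","s8");snap("wrist","w8");o=ctrl.get_obs();print(o["eef_pos"],o["wrist_force"],o["torque"])
crop("s8",90,160,220,260,6,"s8c")
```

```text
[ 0.5250604  -0.22906847  0.10775436] [0.69090859 6.20364748 5.05243596] [ 0.52229826 -0.04959005 -0.00142214]
```

View pics/s8c.png

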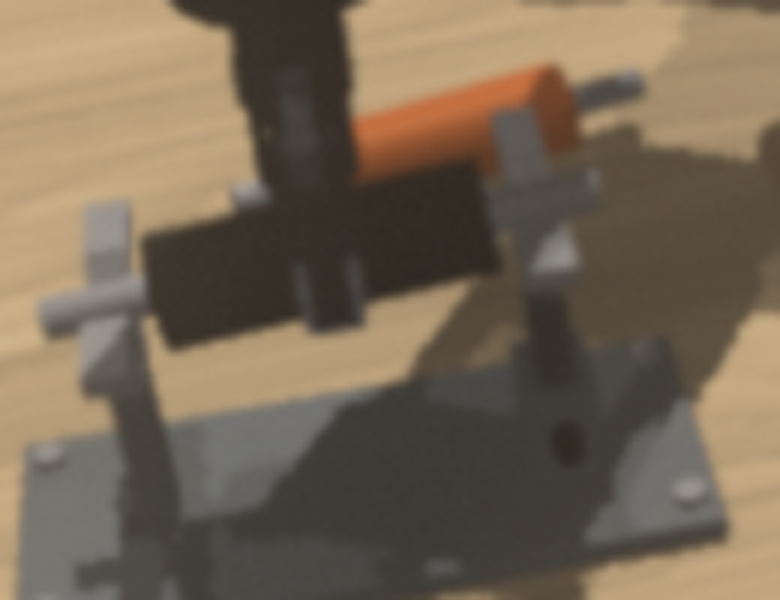

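View pics/w8.png

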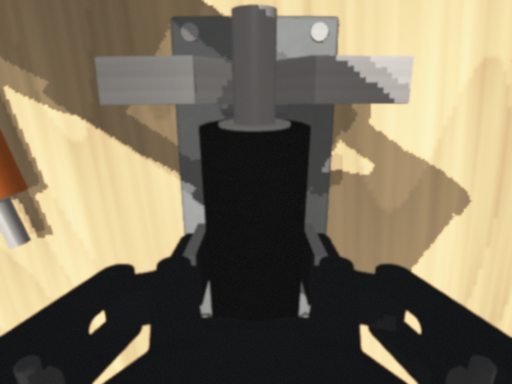

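Force and moment both show contact at the sprung end as well, with 5 N of net pressing, so I'll let go slowly.

Call:
{"op": "drive_tool", "data": {
  "commands": [
    {"gripper": 0.5,"dx": 0,"dy": 0,"dz": 0,"turn": 0},
    {"gripper": 0.48,"dx": 0,"dy": 0,"dz": 0,"turn": 0},
    {"gripper": 0.45,"dx": 0,"dy": 0,"dz": 0,"turn": 0},
    {"gripper": 0.4,"dx": 0,"dy": 0,"dz": 0,"turn": 0},
    {"gripper": 0.3,"dx": 0,"dy": 0,"dz": 0,"turn": 0},
    {"gripper": 0,"dx": 0,"dy": 0,"dz": 0,"turn": 0},
    {"gripper": 0,"dx": 0,"dy": 0,"dz": 0,"turn": 0},
    {"gripper": 0,"dx": 0,"dy": 0,"dz": 0,"turn": 0},
    {"gripper": 0,"dx": 0,"dy": 0,"dz": 0,"turn": 0}
  ]
}}

```text
time_s: 13.98
eef_pos: [0.525, -0.2294, 0.1073]
eef_rot: [0.0, 0.999, -0.04, -0.0]
wrist_force: [0.3, -0.6, 0.9]
opening: 1.003
```

Run:
```python
from h import *
snap("scene","s9");snap("wrist","w9");o=ctrl.get_obs();print(o["eef_pos"],o["wrist_force"],o["torque"],o["eef_rot"])
crop("s9",90,160,220,260,6,"s9c")
```

```text
[ 0.52499594 -0.22939683  0.10730417] [ 1.21875511  0.5326524  -0.75531174] [0.00240928 0.02057627 0.01952247] [ 2.52077942e-05  9.99213211e-01 -3.96605300e-02  5.46639331e-06]
```

View pics/s9c.png

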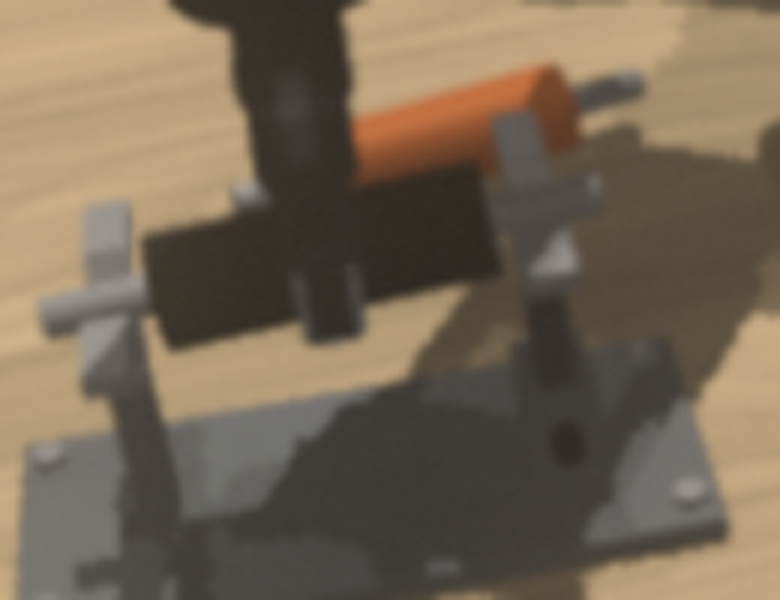

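View pics/w9.png

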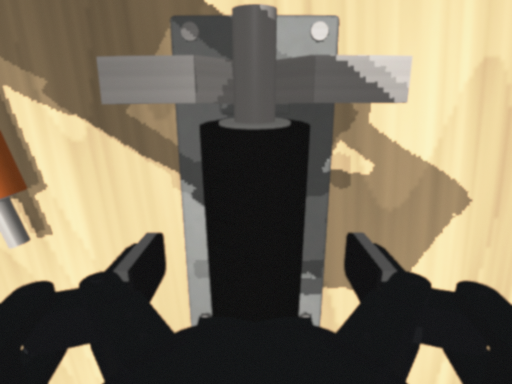

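The roller rests in both Vs and the fingers are clear. I'll go up, move over ear_a and shut the gripper.

Call:
{"op": "drive_tool", "data": {
  "commands": [
    {"gripper": 0,"dx": 0,"dy": 0,"dz": -1,"turn": 0},
    {"gripper": 0,"dx": 0,"dy": 0,"dz": -4,"turn": 0},
    {"gripper": 0,"dx": 0,"dy": 0,"dz": -9,"turn": 0},
    {"gripper": 0,"dx": -1,"dy": -2,"dz": -9,"turn": 0},
    {"gripper": 1,"dx": -3,"dy": -5,"dz": -9,"turn": 0},
    {"gripper": 1,"dx": -4.2,"dy": -7.7,"dz": -9,"turn": 0},
    {"gripper": 1,"dx": -4.2,"dy": -7.7,"dz": -9,"turn": 0},
    {"gripper": 1,"dx": -4.2,"dy": -7.7,"dz": -9,"turn": 0},
    {"gripper": 1,"dx": -4.2,"dy": -7.7,"dz": -9,"turn": 0},
    {"gripper": 1,"dx": -4.2,"dy": -7.7,"dz": -9,"turn": 0}
  ]
}}

```text
time_s: 15.32
eef_pos: [0.4894, -0.15, 0.1973]
eef_rot: [0.0, 0.999, -0.04, -0.0]
wrist_force: [0.1, 0.7, 0.4]
opening: -0.001
```

Run:
```python
from h import *
snap("scene","s10");snap("wrist","w10");o=ctrl.get_obs();print(o["eef_pos"],o["wrist_force"],o["opening"],o["eef_rot"])
crop("s10",90,130,220,260,5,"s10c")
```

```text
[ 0.48928138 -0.14974285  0.19716395] [-0.2173651   0.0617657   0.40101821] -0.0014245931358609755 [-5.50773538e-05  9.99198711e-01 -4.00240401e-02 -9.48451420e-05]
```

View pics/s10c.png

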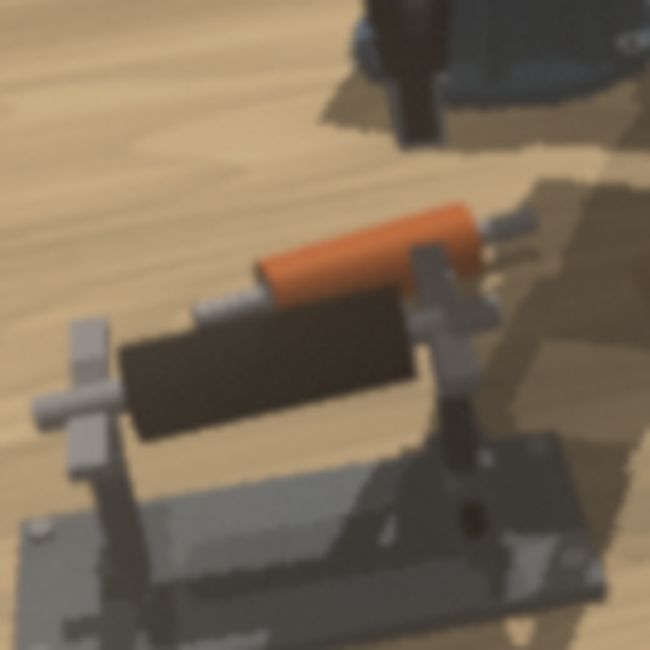

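View pics/w10.png

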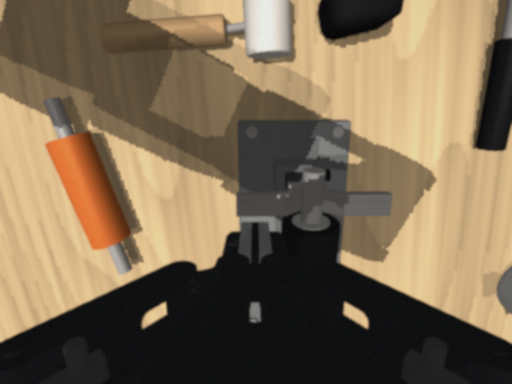

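Run:
```python
from fit import *
w=load("w10")
print(proj(w,[[.4893,-.1497,.189],[.4893,-.1497,.133]]))
for z in(.13,.133,.136):
  a=onz(w,(391,204),z);b=onz(w,(238,204),z);print(z,np.linalg.norm(a-b),(a+b)/2,b+(a-b)*13/110)
```

```text
[[254.11505723 239.95103383]
 [254.19466373 205.76016717]]
0.13 0.10949317257297082 [ 0.53242367 -0.15289589  0.13      ] [ 0.49075393 -0.14951733  0.13      ]
0.133 0.1078721373723646 [ 0.53186676 -0.15186148  0.133     ] [ 0.49081393 -0.14853295  0.133     ]
0.136 0.10625110217175851 [ 0.53130984 -0.15082708  0.136     ] [ 0.49087393 -0.14754857  0.136     ]
```

Call:
{"op": "drive_tool", "data": {
  "commands": [
    {"gripper": 1,"dx": 0.1,"dy": 0,"dz": 2.5,"turn": 0},
    {"gripper": 1,"dx": 0.1,"dy": 0,"dz": 4.5,"turn": 0},
    {"gripper": 1,"dx": 0.1,"dy": 0,"dz": 5.2,"turn": 0},
    {"gripper": 1,"dx": 0.1,"dy": 0,"dz": 5.2,"turn": 0}
  ]
}}

```text
time_s: 15.92
eef_pos: [0.4901, -0.1494, 0.1451]
eef_rot: [-0.0, 0.999, -0.04, -0.0]
wrist_force: [0.5, -0.2, -0.1]
opening: -0.0
```

Call:
{"op": "drive_tool", "data": {
  "commands": [
    {"gripper": 1,"dx": 0,"dy": 0,"dz": 0.2,"turn": 0},
    {"gripper": 1,"dx": 0,"dy": 0,"dz": 0.2,"turn": 0}
  ]
}}

```text
time_s: 16.18
eef_pos: [0.4906, -0.1496, 0.1439]
eef_rot: [0.0, 0.999, -0.04, 0.0]
wrist_force: [0.5, -0.2, -1.1]
opening: 0.001
```

Call:
{"op": "drive_tool", "data": {
  "commands": [
    {"gripper": 1,"dx": 0,"dy": 0,"dz": 0.2,"turn": 0},
    {"gripper": 1,"dx": 0,"dy": 0,"dz": 0.2,"turn": 0}
  ]
}}

```text
time_s: 16.42
eef_pos: [0.4902, -0.1494, 0.1413]
eef_rot: [0.0, 0.999, -0.04, 0.0]
wrist_force: [0.6, 0.2, 0.4]
opening: 0.003
```

Call:
{"op": "drive_tool", "data": {
  "commands": [
    {"gripper": 1,"dx": 0,"dy": 0,"dz": 0.2,"turn": 0},
    {"gripper": 1,"dx": 0,"dy": 0,"dz": 0.2,"turn": 0}
  ]
}}

```text
time_s: 16.68
eef_pos: [0.4901, -0.1493, 0.1391]
eef_rot: [-0.0, 0.999, -0.04, -0.0]
wrist_force: [-0.7, 0.5, -0.4]
opening: 0.0
```

Call:
{"op": "drive_tool", "data": {
  "commands": [
    {"gripper": 1,"dx": 0,"dy": 0,"dz": 0.2,"turn": 0},
    {"gripper": 1,"dx": 0,"dy": 0,"dz": 0.2,"turn": 0}
  ]
}}

```text
time_s: 16.92
eef_pos: [0.4903, -0.1494, 0.1373]
eef_rot: [0.0, 0.999, -0.04, 0.0]
wrist_force: [-0.6, -0.4, 1.7]
opening: 0.002
```

Call:
{"op": "drive_tool", "data": {
  "commands": [
    {"gripper": 1,"dx": 0,"dy": 0,"dz": 0.2,"turn": 0},
    {"gripper": 1,"dx": 0,"dy": 0,"dz": 0.2,"turn": 0}
  ]
}}

```text
time_s: 17.18
eef_pos: [0.4903, -0.1494, 0.1354]
eef_rot: [0.0, 0.999, -0.04, 0.0]
wrist_force: [-0.0, 0.5, 3.4]
opening: 0.001
```

Call:
{"op": "drive_tool", "data": {
  "commands": [
    {"gripper": 1,"dx": 0,"dy": 0,"dz": 0.2,"turn": 0},
    {"gripper": 1,"dx": 0,"dy": 0,"dz": 0.2,"turn": 0}
  ]
}}

```text
time_s: 17.42
eef_pos: [0.4903, -0.1494, 0.1334]
eef_rot: [0.0, 0.999, -0.04, 0.0]
wrist_force: [-0.5, -0.0, 3.6]
opening: 0.003
```

Call:
{"op": "drive_tool", "data": {
  "commands": [
    {"gripper": 1,"dx": 0,"dy": 0,"dz": 0.2,"turn": 0},
    {"gripper": 1,"dx": 0,"dy": 0,"dz": 0.4,"turn": 0},
    {"gripper": 1,"dx": 0,"dy": 0,"dz": 0.4,"turn": 0}
  ]
}}

```text
time_s: 17.8
eef_pos: [0.4903, -0.1495, 0.1295]
eef_rot: [0.0, 0.999, -0.04, 0.0]
wrist_force: [-1.6, 0.6, 6.1]
opening: -0.005
```

Call:
{"op": "drive_tool", "data": {
  "commands": [
    {"gripper": 1,"dx": 0,"dy": 0,"dz": 0.2,"turn": 0},
    {"gripper": 1,"dx": 0,"dy": 0,"dz": 0.4,"turn": 0},
    {"gripper": 1,"dx": 0,"dy": 0,"dz": 0.4,"turn": 0}
  ]
}}

```text
time_s: 18.18
eef_pos: [0.4903, -0.1495, 0.1256]
eef_rot: [0.0, 0.999, -0.04, 0.0]
wrist_force: [-2.3, 0.2, 7.4]
opening: -0.004
```

Call:
{"op": "drive_tool", "data": {
  "commands": [
    {"gripper": 1,"dx": 0,"dy": 0,"dz": 0.2,"turn": 0},
    {"gripper": 1,"dx": 0,"dy": 0,"dz": 0.4,"turn": 0},
    {"gripper": 1,"dx": 0,"dy": 0,"dz": 0.4,"turn": 0}
  ]
}}

```text
time_s: 18.55
eef_pos: [0.4903, -0.1495, 0.1216]
eef_rot: [0.0, 0.999, -0.04, 0.0]
wrist_force: [-2.0, 1.2, 6.7]
opening: -0.004
```

Call:
{"op": "drive_tool", "data": {
  "commands": [
    {"gripper": 1,"dx": 0,"dy": 0,"dz": 0.2,"turn": 0},
    {"gripper": 1,"dx": 0,"dy": 0,"dz": 0.3,"turn": 0},
    {"gripper": 1,"dx": 0,"dy": 0,"dz": 0.3,"turn": 0},
    {"gripper": 1,"dx": 0,"dy": 0,"dz": -0.2,"turn": 0},
    {"gripper": 1,"dx": 0,"dy": 0,"dz": -0.6,"turn": 0},
    {"gripper": 1,"dx": 0,"dy": 0,"dz": -0.6,"turn": 0}
  ]
}}

```text
time_s: 19.3
eef_pos: [0.4903, -0.1494, 0.1272]
eef_rot: [0.0, 0.999, -0.04, 0.0]
wrist_force: [0.3, -0.3, -0.1]
opening: -0.004
```

Call:
{"op": "drive_tool", "data": {
  "commands": [
    {"gripper": 1,"dx": 0,"dy": 0,"dz": -0.2,"turn": 0},
    {"gripper": 1,"dx": 0,"dy": 0,"dz": -0.2,"turn": 0},
    {"gripper": 1,"dx": 0,"dy": 0,"dz": -0.2,"turn": 0}
  ]
}}

```text
time_s: 19.68
eef_pos: [0.4901, -0.1493, 0.1291]
eef_rot: [-0.0, 0.999, -0.04, -0.0]
wrist_force: [0.2, 0.3, -1.3]
opening: 0.001
```

Call:
{"op": "drive_tool", "data": {
  "commands": [
    {"gripper": 1,"dx": 0,"dy": 0,"dz": -2,"turn": 0},
    {"gripper": 1,"dx": 0,"dy": 0,"dz": -6,"turn": 0},
    {"gripper": 1,"dx": 0,"dy": 0,"dz": -9,"turn": 0},
    {"gripper": 1,"dx": 0,"dy": 0,"dz": -9,"turn": 0},
    {"gripper": 1,"dx": 0,"dy": 0,"dz": -9,"turn": 0}
  ]
}}

```text
time_s: 20.3
eef_pos: [0.4897, -0.1491, 0.2184]
eef_rot: [-0.0, 0.999, -0.04, -0.001]
wrist_force: [-0.6, 0.1, -1.1]
opening: -0.002
```

Run:
```python
from h import *
snap("scene","s11");snap("wrist","w11");o=ctrl.get_obs();print(o["eef_pos"],o["wrist_force"])
crop("s11",90,160,220,260,6,"s11c")
```

```text
[ 0.48937977 -0.14890596  0.21770067] [ 0.21124382  0.20547962 -1.00206638]
```

View pics/s11c.png

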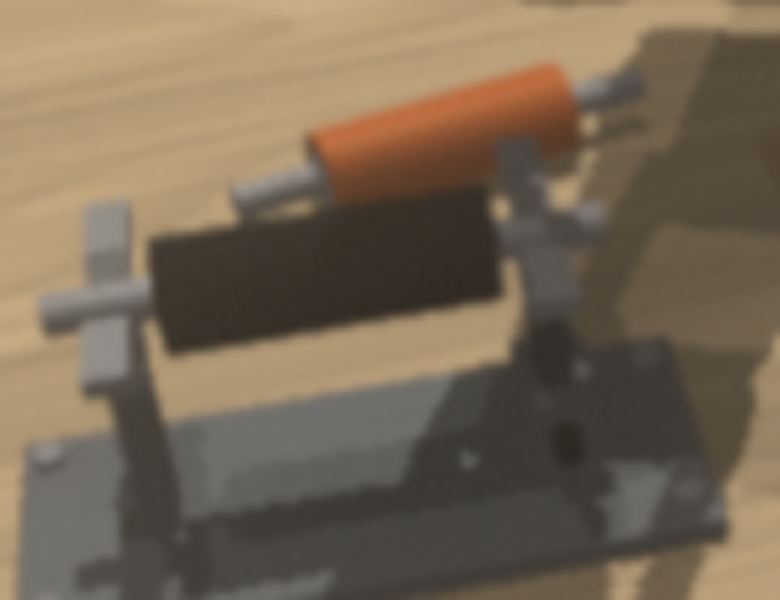

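View pics/w11.png

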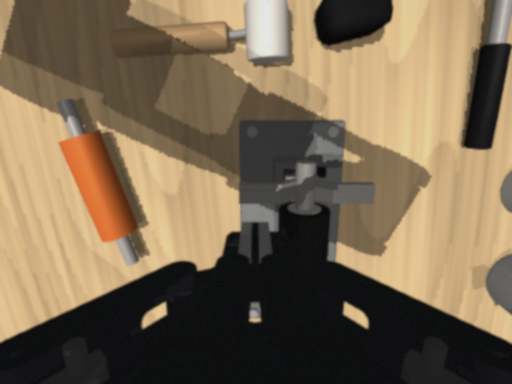

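The roller now looks close to level. I'll measure it by touching the fixed saddle's ear first, then the sprung one.

Call:
{"op": "drive_tool", "data": {
  "commands": [
    {"gripper": 1,"dx": 0,"dy": 5,"dz": 0,"turn": 0},
    {"gripper": 1,"dx": 0,"dy": 10,"dz": 0,"turn": 0},
    {"gripper": 1,"dx": 0,"dy": 15.2,"dz": 2,"turn": 0},
    {"gripper": 1,"dx": 0,"dy": 15.2,"dz": 6,"turn": 0},
    {"gripper": 1,"dx": 0,"dy": 15.2,"dz": 8.5,"turn": 0},
    {"gripper": 1,"dx": 0,"dy": 15.2,"dz": 8.8,"turn": 0},
    {"gripper": 1,"dx": 0,"dy": 15.2,"dz": 8.8,"turn": 0}
  ]
}}

```text
time_s: 21.28
eef_pos: [0.4783, -0.3008, 0.1314]
eef_rot: [-0.0, 0.999, -0.04, -0.0]
wrist_force: [1.2, 0.4, -0.0]
opening: -0.0
```

Call:
{"op": "drive_tool", "data": {
  "commands": [
    {"gripper": 1,"dx": 0,"dy": 0,"dz": 0.1,"turn": 0},
    {"gripper": 1,"dx": 0,"dy": 0,"dz": 0.1,"turn": 0}
  ]
}}

```text
time_s: 21.52
eef_pos: [0.4787, -0.3012, 0.1313]
eef_rot: [0.001, 0.999, -0.04, 0.001]
wrist_force: [0.4, 0.5, 0.3]
opening: -0.0
```

Call:
{"op": "drive_tool", "data": {
  "commands": [
    {"gripper": 1,"dx": 0,"dy": 0,"dz": 0.1,"turn": 0},
    {"gripper": 1,"dx": 0,"dy": 0,"dz": 0.1,"turn": 0}
  ]
}}

```text
time_s: 21.78
eef_pos: [0.4782, -0.3009, 0.1295]
eef_rot: [0.0, 0.999, -0.04, 0.0]
wrist_force: [0.7, -0.1, -0.6]
opening: -0.001
```

Call:
{"op": "drive_tool", "data": {
  "commands": [
    {"gripper": 1,"dx": 0,"dy": 0,"dz": 0.1,"turn": 0},
    {"gripper": 1,"dx": 0,"dy": 0,"dz": 0.1,"turn": 0}
  ]
}}

```text
time_s: 22.02
eef_pos: [0.4781, -0.3008, 0.1282]
eef_rot: [-0.0, 0.999, -0.04, -0.0]
wrist_force: [0.1, 1.2, -0.0]
opening: 0.002
```

Call:
{"op": "drive_tool", "data": {
  "commands": [
    {"gripper": 1,"dx": 0,"dy": 0,"dz": 0.1,"turn": 0},
    {"gripper": 1,"dx": 0,"dy": 0,"dz": 0.1,"turn": 0}
  ]
}}

```text
time_s: 22.28
eef_pos: [0.4781, -0.3009, 0.1272]
eef_rot: [-0.0, 0.999, -0.04, -0.0]
wrist_force: [0.4, -0.7, -0.6]
opening: 0.002
```

Call:
{"op": "drive_tool", "data": {
  "commands": [
    {"gripper": 1,"dx": 0,"dy": 0,"dz": 0.1,"turn": 0},
    {"gripper": 1,"dx": 0,"dy": 0,"dz": 0.1,"turn": 0}
  ]
}}

```text
time_s: 22.52
eef_pos: [0.4782, -0.301, 0.1267]
eef_rot: [0.0, 0.999, -0.04, 0.0]
wrist_force: [-1.7, 0.3, 4.6]
opening: -0.002
```

The fixed ear makes contact at TCP z = 0.1268, which matches its known height. Now the sprung ear.

Call:
{"op": "drive_tool", "data": {
  "commands": [
    {"gripper": 1,"dx": 0,"dy": 0,"dz": -2,"turn": 0},
    {"gripper": 1,"dx": 0,"dy": -1,"dz": -6,"turn": 0},
    {"gripper": 1,"dx": 0,"dy": -7,"dz": -6,"turn": 0},
    {"gripper": 1,"dx": 0,"dy": -13,"dz": -6,"turn": 0},
    {"gripper": 1,"dx": 0,"dy": -15.2,"dz": -5,"turn": 0},
    {"gripper": 1,"dx": 0,"dy": -15.2,"dz": -1,"turn": 0},
    {"gripper": 1,"dx": 0,"dy": -15.2,"dz": -0.2,"turn": 0},
    {"gripper": 1,"dx": 0,"dy": -15.2,"dz": -0.2,"turn": 0},
    {"gripper": 1,"dx": 0,"dy": -15.2,"dz": -0.2,"turn": 0}
  ]
}}

```text
time_s: 23.65
eef_pos: [0.4911, -0.1503, 0.1295]
eef_rot: [0.001, 0.999, -0.04, 0.001]
wrist_force: [-0.4, -0.0, 0.3]
opening: -0.003
```

Call:
{"op": "drive_tool", "data": {
  "commands": [
    {"gripper": 1,"dx": 0,"dy": 0,"dz": 0.2,"turn": 0},
    {"gripper": 1,"dx": 0,"dy": 0,"dz": 0.2,"turn": 0}
  ]
}}

```text
time_s: 23.9
eef_pos: [0.4907, -0.1499, 0.1269]
eef_rot: [0.0, 0.999, -0.04, 0.001]
wrist_force: [0.2, -0.1, 1.6]
opening: -0.002
```

Call:
{"op": "drive_tool", "data": {
  "commands": [
    {"gripper": 1,"dx": 0,"dy": 0,"dz": 0.2,"turn": 0},
    {"gripper": 1,"dx": 0,"dy": 0,"dz": 0.2,"turn": 0}
  ]
}}

```text
time_s: 24.15
eef_pos: [0.4906, -0.1498, 0.1247]
eef_rot: [0.0, 0.999, -0.04, 0.001]
wrist_force: [1.0, -1.6, 2.7]
opening: -0.002
```

Call:
{"op": "drive_tool", "data": {
  "commands": [
    {"gripper": 1,"dx": 0,"dy": 0,"dz": 0.2,"turn": 0},
    {"gripper": 1,"dx": 0,"dy": 0,"dz": 0.2,"turn": 0}
  ]
}}

```text
time_s: 24.4
eef_pos: [0.4906, -0.1498, 0.1226]
eef_rot: [0.0, 0.999, -0.04, 0.0]
wrist_force: [1.0, -2.0, 3.3]
opening: 0.001
```

Run:
```python
from h import *
F=[];Z=[]
for i in range(10):
  ctrl.camera("scene");o=ctrl.get_obs();F.append(o["wrist_force"][2]);Z.append(o["eef_pos"][2])
print(np.round(F,1),np.mean(F),np.mean(Z),o["time_s"])
```

```text
[4.  5.  4.7 4.9 4.  3.6 4.2 3.9 4.3 4.2] 4.286148724869472 0.12258616207416903 24.9
```

Call:
{"op": "drive_tool", "data": {
  "commands": [
    {"gripper": 1,"dx": 0,"dy": 0,"dz": 0.3,"turn": 0},
    {"gripper": 1,"dx": 0,"dy": 0,"dz": 0.5,"turn": 0},
    {"gripper": 1,"dx": 0,"dy": 0,"dz": 0.6,"turn": 0},
    {"gripper": 1,"dx": 0,"dy": 0,"dz": 0.6,"turn": 0}
  ]
}}

```text
time_s: 25.4
eef_pos: [0.4905, -0.1495, 0.1167]
eef_rot: [0.0, 0.999, -0.04, 0.0]
wrist_force: [1.0, -3.8, 6.9]
opening: 0.003
```

Call:
{"op": "drive_tool", "data": {
  "commands": [
    {"gripper": 1,"dx": 0,"dy": 0,"dz": -0.3,"turn": 0},
    {"gripper": 1,"dx": 0,"dy": 0,"dz": -0.6,"turn": 0},
    {"gripper": 1,"dx": 0,"dy": 0,"dz": -0.6,"turn": 0}
  ]
}}

```text
time_s: 25.78
eef_pos: [0.4901, -0.149, 0.1222]
eef_rot: [-0.0, 0.999, -0.04, -0.0]
wrist_force: [2.2, -1.9, 2.7]
opening: 0.0
```

Run:
```python
from h import *
F=[];Z=[]
for i in range(10):
  ctrl.camera("scene");o=ctrl.get_obs();F.append(o["wrist_force"][2]);Z.append(o["eef_pos"][2])
print(np.round(F,1),np.mean(F),np.mean(Z),o["time_s"])
```

```text
[2.8 2.8 3.6 3.  2.3 2.7 3.2 2.6 3.4 2.8] 2.9270417833725673 0.12204145156738481 26.275
```

By spring force the ear should rest at about TCP z = 0.1263, against 0.1268 on the fixed side. I'll back away and check by camera.

Call:
{"op": "drive_tool", "data": {
  "commands": [
    {"gripper": 1,"dx": 0,"dy": 0,"dz": -0.2,"turn": 0},
    {"gripper": 1,"dx": 0,"dy": 0,"dz": -0.4,"turn": 0},
    {"gripper": 1,"dx": 0,"dy": 0,"dz": -0.8,"turn": 0},
    {"gripper": 1,"dx": 0,"dy": 0,"dz": -3,"turn": 0},
    {"gripper": 1,"dx": 0,"dy": 0,"dz": -8,"turn": 0},
    {"gripper": 1,"dx": -5,"dy": 2,"dz": -12,"turn": 0},
    {"gripper": 1,"dx": -11,"dy": 5,"dz": -12,"turn": 0},
    {"gripper": 1,"dx": -13,"dy": 7,"dz": -12,"turn": 0},
    {"gripper": 1,"dx": -13,"dy": 7,"dz": -12,"turn": 0},
    {"gripper": 1,"dx": -13,"dy": 7,"dz": -12,"turn": 0}
  ]
}}

```text
time_s: 27.52
eef_pos: [0.3553, -0.2087, 0.2423]
eef_rot: [-0.0, 0.999, -0.04, 0.0]
wrist_force: [-0.5, 0.3, -0.3]
opening: 0.003
```

Run:
```python
from h import *
for i in range(3): snap("scene","s12")
snap("wrist","w12");snap("top","t12");o=ctrl.get_obs();print(o["eef_pos"],o["wrist_force"],o["time_s"])
crop("s12",90,160,220,260,6,"s12c")
```

```text
[ 0.35554486 -0.20828232  0.24203454] [ 0.48742459  0.40191783 -0.231208  ] 27.775
```

View pics/s12c.png

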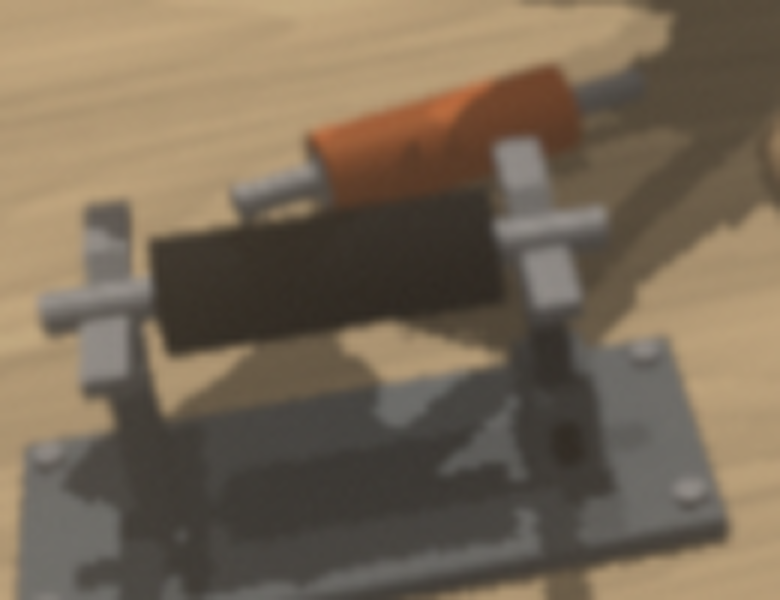

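View pics/w12.png

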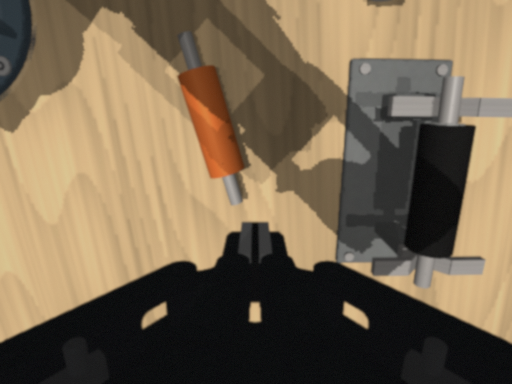

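View pics/t12.png

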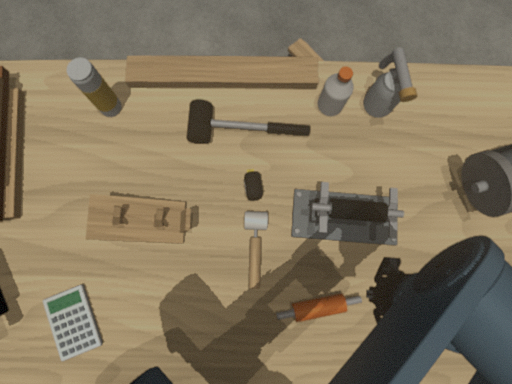

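The scene crop shows the axle in both Vs, with ends at about (45,312) and (605,226), and the barrel clear of the saddles. The top view shows the tape, mallet and paint roller where they were. I'll check the tilt from the pixels.

Run:
```python
from fit import *
s=load("s12");w=load("w12");k12=k(90,160,6)
p=[.5257,-.2288,-.077]
inv=lambda uv:((uv[0]-90+.5)*6-.5,(uv[1]-160+.5)*6-.5)
for t in(-.02,0,.02):
  q=[.5257,-.2288,.110+.076*np.tan(t),-.077]
  print(t,[np.round(inv(proj(s,P(q,a,t))[0])) for a in(-.1,-.06,.06,.1)])
print("barrel edges lines: fit")
# ears: outer-end top midpoints
for dz in(-.003,0,.003):
  print(dz,[np.round(inv(proj(s,W(p,(x,.076,.1187+dz)))[0])) for x in(-.055,.055)],[np.round(inv(proj(s,W(p,(x,-.076,.1187)))[0])) for x in(-.055,.055)])
```

```text
-0.02 [array([ 43., 317.]), array([159., 300.]), array([497., 251.]), array([606., 235.])]
0 [array([ 43., 318.]), array([159., 299.]), array([496., 245.]), array([605., 227.])]
0.02 [array([ 43., 319.]), array([158., 299.]), array([495., 238.]), array([604., 219.])]
barrel edges lines: fit
-0.003 [array([517., 147.]), array([562., 311.])] [array([109., 203.]), array([107., 380.])]
0 [array([517., 140.]), array([562., 304.])] [array([109., 203.]), array([107., 380.])]
0.003 [array([516., 134.]), array([561., 297.])] [array([109., 203.]), array([107., 380.])]
```

Run:
```python
from bench import ctrl
print(ctrl.hand_in())
```

```text
the job is handed in; nothing more can be done
None
```

I took the roller off the drip rack and lowered it into the stand until both saddles carried it. I then let go and pushed the sprung saddle down at ear_a in two pushes, and handed in at about 28 s with the arm well clear.

- **Touch check, after the first push:** shut fingertips met the fixed ear at TCP z = 0.1268 m, as its given height predicts. The spring force put the sprung ear about 2 mm higher, so I pushed a second time.
- **Spring force, after the second push:** it puts the sprung ear's rest height at about 0.1263 m, within 1 mm of level. I did not touch the ears again at rest.
- **Camera check:** in the last scene picture the sprung ear and the far axle end match the level prediction to about 1 px, or 2 mm. The fixed-side axle end was read about 1 px off. The axle lies in both Vs with the barrel clear of the saddles.
- **Other objects:** the top view shows the tape, mallet, paint roller and orange look-alike where they were.
- **Disagreements:** my first estimates of the sprung saddle's height ranged from 13 to 17 mm above the fixed one, so I relied on touch and force instead.

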